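# Shut and bolt the tool locker

### The arm

A 6-joint arm with a two-finger parallel gripper is mounted at the origin on the work surface; the furniture and walls round the work are solid. World frame = base frame: x ahead of the robot, y to its left, z up, the work surface at z = 0. Lengths are in m, angles in rad, forces in N, time in s.
With the tool pointing down it reaches from about 0.35 to 0.875 m from the base axis. Payload 4.2 kg.
Tool frame: the origin (TCP) lies midway between the tips of the shut fingers; the grasp point (between the pads) lies 19 mm behind it (env.grip_point_offset is the distance from the TCP to the grasp point, in m); z points along the fingers, y is the direction in which the jaws open and shut (so a half turn about z gives the same grasp; the last joint's range is limited). The gripper opens to 87 mm and grips with 3 to 60 N. Pads are 19 mm wide; open, the fingers measure 117 mm over their backs; the gripper's body (75 mm by 190 mm) begins 51 mm behind the grasp point.
Start: joints at [0.259, 0.385, 0.008, 0, -1.194, -0.259], TCP at [0.625, 0, 0.223] pointing down, gripper open.
Joint ranges: [-3.14, 3.14], [-1.21, 2.06], [-1.07, 1.41], [-3.16, 2.05], [-2.99, -0.16], [-3.1, 3.1]. Speed limits (rad/s): [2.79, 2.79, 3.14, 3.14, 3.14, 3.14].

### API

Orientations are given as a 3x3 rotation matrix whose columns are the frame's x, y, z axes.
In Python, from workcell import env gives the robot as it stands. The module is installed in compiled form; this text tells all that it offers. Calls block until the motion is done:
- env.reach(position, orientation): joint-space move of the TCP to a pose.
- env.servo_line(position, attitude=None, v=0.15): straight line of the TCP; attitude=None keeps the orientation; v is the mean speed in m/s.
- env.goto_joints(angles): joint-space move.
- env.ungrasp() and env.grasp(): open the fingers fully, or close them until they stop; the grip force is fixed at half the most.
- env.hold(seconds).
- env.ik(position, orientation): joint angles nearest the present ones, or None.
- env.sense(): the state.
- env.read_camera(name): name is "scene" or "side" or "wrist"; returns a dict with "pixels" (384x512x3 uint8, red, green, blue), "depth" (384x512 float32, m along the optical axis (not along the pixel's ray), 0 where there is no reading), "vfov" (degrees; the focal length in pixels is half the picture's height over the tangent of half this angle, whatever the lens; pixels are square), "cx", "cy" (the principal point, pixels), "distortion" ([k1, k2, p1, p2, k3] as OpenCV has them; the pictures are not rectified), "origin" and "orientation" of the camera in the world. Camera axes: x right, y down, z forward; pixel columns grow to the right and rows downward; lengths in m; the calibration is good to about 2 mm. A picture is of the moment at which its call begins.
A pose or a line that the arm cannot do raises env.Unreachable and nothing moves.
- env.job_done(): hands the job in, once; it reports no verdict.
The state is a dict: "clock": time; "joint_positions": joint angles; "joint_vel": joint speeds; "joint_torque": joint torques, N m; "ee_pos": TCP position; "tcp_rot": TCP orientation; "ft_force": force on the tool from outside, world axes, zero at the start; "ft_torque": the same for the moment, N m; "gripper_width": opening from 0.0 (shut) to 1.0 (fully open).
Only numpy, scipy, OpenCV 4.12 (cv2) and the standard library are available. Lean on these libraries where they do the work, as an engineer would, in place of code of your own. Each camera call takes 0.05 s, during which the arm holds its last target.

### The job

Shut the tool locker's door, slide its barrel bolt across into the keeper on the post, and turn the bolt's handle down through the notch in the rail below it, all the way, so that the bolt is locked there. The notch is somewhere in the second half of the bolt's travel: feel for it, as the handle will not go down anywhere else. Leave the other things on the bench and on the locker where they are.

Things in the scene. Friction and masses are not known exactly. Their poses are not given: they have to be found in the camera images.
- locker: Plain wooden tool locker, fixed on the bench, 87 deep x 344 wide x 245 high without its overhang. Origin on the bench 57 behind the shut door's face, midway between the sides; x to its back, y to the left as one faces it, z up. The shut door's face is the plane x = -57; a post with the same front plane fills the front from y = 100 to 172.
- lip_edge (a point): Middle of the lower front edge of the locker's top board, which overhangs the door's face by 75: locker frame (-132, 0, 225). Its underside is only 75 above the bolt's axis, so a gripper does not fit upright over the handle: lean the tool back towards the robot by about 25 to 45 degrees.
- door_hinge (a point): Point on the door's upright hinge line at the height of the bolt's axis: locker frame (-57, -155, 150). The door's own frame, used below: origin on this line at bench height, x inward through the door (face at x = 0), y to the left, z up; parallel to the locker's frame when shut.
- locker_door (a joint): Door angle, rad: 0 shut against its stop; grows as the door swings out towards the robot about its right edge (anticlockwise from above). Plywood, 252 wide, 206 high, 12 thick. A slightly stiff hinge (about 0.12 N m) holds it where it is left. It starts ajar and carries the bolt, handle and rail.
- bolt (a joint): Travel of the steel bolt rod, m: 0 drawn back, 0.068 at its end stop; grows to the locker's left (door +y), towards the keeper. Rod 14 diameter, its axis along the door's y at door x = -22, z = 150; friction 2.5 N. The handle stands on it at door y = 105 plus the travel.
- keeper (a point): Centre of the opening of the keeper, a steel staple on the post: locker frame (-79, 110, 150). The rod enters it from a travel of about 0.015 on, with 2.5 clearance above and below and 4 or more front and back, and only if the door is shut.
- bolt_handle (a joint): Turn of the handle about the rod, rad: 0 level, straight out from the door; grows as it turns down; -0.25 highest, 1.1 fully down at its stop. Friction (0.07 N m) holds it where it is left. It strikes the rail below it at about 0.24, unless it is opposite the notch. Down in the notch it keeps the bolt from sliding.
- rail_edge (a point): Upper front edge of the dark steel rail under the handle: door frame (-42, 144, 139). The rail runs along the door's y. Its one notch is a gap 22 wide, opposite the handle at a bolt travel between 0.035 and 0.061. The rail is clamped in slotted holes, so the notch differs each time and is not reported: see the gap or feel for it by trying the handle.
- handle_grip (a point): Point on the centre line of the handle bar, 70 from the rod's axis: a good place to pinch (fingers to the left and right of the bar, which turns easily between them). The bar is round, 12 diameter, of dark steel, with a ball of 20 diameter centred 90 from the rod's axis.
- handle_knob (a point): Centre of the ball at the handle's end, 90 from the rod's axis.
- tape_roll: Roll of masking tape, 104 diameter x 24, lying on the locker's top; leave it. Origin under its centre.
- sanding_block: Sanding block 63 x 111 x 36 on the bench; leave it. Origin under its centre.
- pliers: Red pliers 56 x 170 x 12 lying on the bench; leave them. Origin under the centre.
- mallet: Wooden mallet standing on its head, 72 x 123 x 255 high; leave it. Origin under its head.

How it is judged:
On the way, in this order (a step that is already met when the one before it is completed fails the run):
1. the door is shut (within 0.03 rad) (value of joint locker_door below 0.03 rad), for 0.1 s.
2. with the door shut, the bolt is across in the keeper (travel over 0.025) (value of joint locker_door below 0.03 rad and value of joint bolt above 0.025 m), for 0.1 s.
At the end, for the whole second after the job is handed in: The door is shut (under 0.03 rad), the bolt stands across in the keeper (travel over 0.025), its handle is turned down in the notch (over 0.9 of 1.1 rad) and at rest (all of step 2 and value of joint bolt_handle between 0.9 and 1.3 rad and velocity of joint bolt_handle below 0.05 rad/s); the robot touches nothing.
It fails at once if the tape roll on the locker is moved by more than 30 mm (distance of tape_roll from where it was at the start of the episode above 0.03 m).
It fails at once if one of the other loose things on the bench is moved by more than 30 mm (distance of any of sanding_block, pliers, mallet from where it was at the start of the episode above 0.03 m).
It also fails if it takes over 42 s, if anything falls off the work surface, if the arm or the gripper's body presses on something with over 40 N, if the wrist force passes 120 N, or if a joint passes its speed limit or range.

## Working session

There is one attempt and no reset: what is moved stays moved. The work goes in short steps, each a Python script; the robot and the scene stay as the last script left them, time stands still between calls to the robot, and variables do not carry over. Pictures are saved under pics/ and viewed, and the job is handed in when it is done.

```bash
mkdir -p pics
cat > h.py <<'E'
import numpy as np, cv2
from workcell import env
def cam(n,save=None):
    c=env.read_camera(n); 
    if save: cv2.imwrite('pics/'+save,c['pixels'][:,:,::-1])
    return c
def K(c):
    f=192/np.tan(np.radians(c['vfov'])/2)
    return np.array([[f,0,c['cx']],[0,f,c['cy']],[0,0,1.]])
def world(c,uv,depth=None):
    uv=np.atleast_2d(np.array(uv,float))
    n=cv2.undistortPoints(uv[:,None],K(c),np.array(c['distortion'],float))[:,0]
    if depth is None: depth=np.array([c['depth'][int(round(v)),int(round(u))] for u,v in uv])
    p=np.c_[n,np.ones(len(n))]*np.reshape(depth,(-1,1))
    return p@np.array(c['orientation']).T+np.array(c['origin'])
def cloud(c):
    v,u=np.mgrid[0:384,0:512]
    return world(c,np.c_[u.ravel(),v.ravel()],c['depth'].ravel()).reshape(384,512,3)
E
python3 - <<'E'
from h import *
import pickle
d={}
for n in ['scene','side','wrist']:
    c=cam(n,n+'0.png'); d[n]=c
    print(n,c['origin'],np.round(c['orientation'],3).tolist(),c['vfov'],c['distortion'],(c['depth']>0).mean())
pickle.dump({n:{k:v for k,v in c.items()} for n,c in d.items()},open('c0.pkl','wb'))
s=env.sense();print(s)
E
```

```text
scene [-0.15505019 -0.62068747  0.81142059] [[0.593, -0.482, 0.645], [-0.805, -0.36, 0.471], [0.005, -0.798, -0.602]] 54.685102282088685 [-0.03317145  0.          0.          0.          0.        ] 0.8526560465494791
side [-0.24421354 -0.05938053  1.16995761] [[-0.036, -0.792, 0.609], [-0.999, 0.024, -0.027], [0.006, -0.61, -0.793]] 45.9623432986081 [-0.10499401  0.          0.          0.          0.        ] 0.9959309895833334
wrist [ 0.62548798 -0.08161255  0.3839804 ] [[-1.0, 0.0, -0.002], [-0.0, 0.955, 0.297], [0.002, 0.297, -0.955]] 59.38946942675694 [-0.07876654  0.          0.          0.          0.        ] 0.995941162109375
{'clock': 0.15, 'joint_positions': array([ 2.58580500e-01,  3.85375887e-01,  6.95112133e-03, -3.34391247e-04,
       -1.19398094e+00, -2.58596806e-01]), 'joint_vel': array([ 0.00115636, -0.00276297,  0.00365568,  0.00181373, -0.00218884,
       -0.00113802]), 'joint_torque': array([ 3.86667998e-04, -3.91052306e+01,  1.87588084e+01,  4.22235444e+00,
        1.23758311e-02, -1.38926293e-04]), 'ee_pos': array([6.24557974e-01, 8.47398191e-08, 2.21720385e-01]), 'tcp_rot': array([[-1.39507692e-04, -9.99998653e-01, -1.63535853e-03],
       [-9.99999984e-01,  1.39689292e-04, -1.10932410e-04],
       [ 1.11160702e-04,  1.63534303e-03, -9.99998657e-01]]), 'ft_force': array([-0.04410657, -0.47675809, -0.47600449]), 'ft_torque': array([ 0.03380761, -0.00105417,  0.03928578]), 'gripper_width': 0.9993677789624141}
```

View pics/scene0.png

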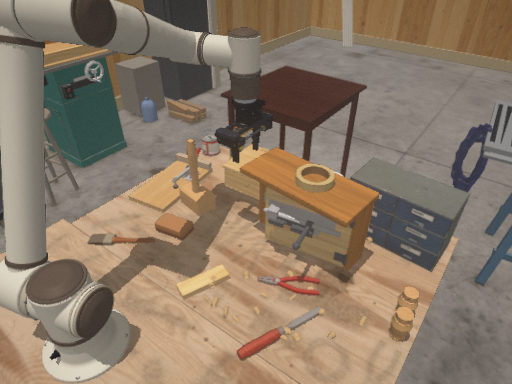

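View pics/side0.png

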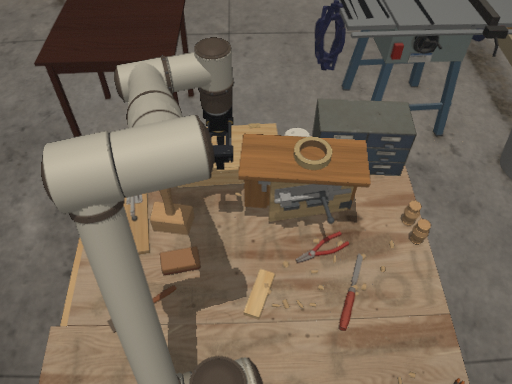

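View pics/wrist0.png

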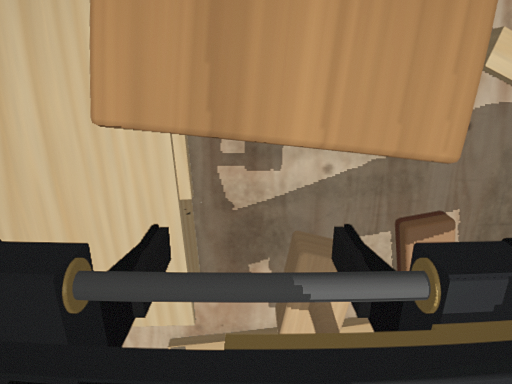

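The scene view shows the locker at about (310,210), with its door ajar and the handle at about (305,235). The red pliers lie in front at (290,285), and the mallet is at (195,185) to the left. Next I'll fit the locker's top board and the door plane.

Run:
```python
from h import *
import pickle
d=pickle.load(open('c0.pkl','rb'))
for n in ['scene','side']:
    c=d[n]; P=cloud(c); 
    hsv=cv2.cvtColor(c['pixels'],cv2.COLOR_RGB2HSV)
    m=(abs(P[...,2]-0.245)<0.008)&(c['depth']>0)&(P[...,1]<0.1)&(P[...,0]<1.1)&(P[...,0]>0.3)
    m=m.astype(np.uint8)
    k,l,st,_=cv2.connectedComponentsWithStats(m)
    i=1+np.argmax(st[1:,4]); q=P[l==i]
    r=cv2.minAreaRect(q[:,:2].astype(np.float32)); print(n,st[i],r,np.median(q[:,2])); print(cv2.boxPoints(r))
    f=c['pixels']
    if n=='scene': crop=f[180:280,240:380]; 
    else: crop=f[170:240,230:370]
    cv2.imwrite(f'pics/{n}z.png',cv2.resize(crop,None,fx=5,fy=5,interpolation=cv2.INTER_CUBIC)[:,:,::-1])
```

```text
scene [ 240  147  139   78 3844] ((0.5934805870056152, -0.23452238738536835), (0.35504135489463806, 0.16535905003547668), 83.66109466552734) 0.24412583219150086
[[ 0.4917066  -0.40182915]
 [ 0.65605474 -0.42008632]
 [ 0.69525456 -0.06721562]
 [ 0.53090644 -0.04895845]]
side [ 239  133  132   53 4711] ((0.5933829545974731, -0.23482820391654968), (0.35509446263313293, 0.16809530556201935), 83.81111907958984) 0.2441498132721971
[[ 0.4906844  -0.4022798 ]
 [ 0.6578001  -0.42040154]
 [ 0.6960815  -0.06737661]
 [ 0.52896583 -0.04925486]]
```

```bash
sleep 1
```

```text
(no output)
```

View pics/scenez.png

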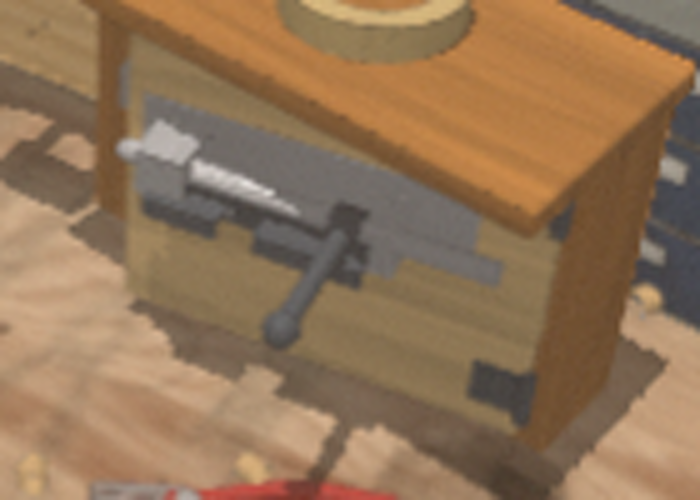

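View pics/sidez.png

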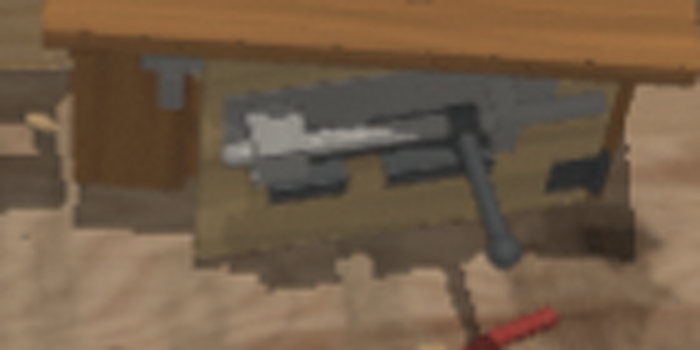

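```bash
cat >> h.py <<'E'
YAW=np.radians(-6.25)
LX=np.array([np.cos(YAW),np.sin(YAW),0]); LY=np.array([-np.sin(YAW),np.cos(YAW),0])
RL=np.c_[LX,LY,[0,0,1]]
OL=np.array([0.5934,-0.2347,0])+0.051*LX
def toL(p): return (np.asarray(p)-OL)@RL
def fromL(p): return np.asarray(p)@RL.T+OL
HL=np.array([-.057,-.155,0])
def Rz(a): return np.array([[np.cos(a),-np.sin(a),0],[np.sin(a),np.cos(a),0],[0,0,1]])
def L2D(p,a): return (np.asarray(p)-HL)@Rz(a)
def D2L(p,a): return np.asarray(p)@Rz(a).T+HL
def D2W(p,a): return fromL(D2L(p,a))
E
python3 - <<'E'
from h import *
import pickle
d=pickle.load(open('c0.pkl','rb'))
for n in ['scene','side']:
    c=d[n]; Q=toL(cloud(c)); hsv=cv2.cvtColor(c['pixels'],cv2.COLOR_RGB2HSV)
    m=(c['depth']>0)&(Q[...,2]>.03)&(Q[...,2]<.12)&(Q[...,1]>-.14)&(Q[...,1]<.1)&(Q[...,0]>-.16)&(Q[...,0]<-.03)
    q=Q[m]
    # ransac line x=a+b*y
    best=None;rng=np.random.default_rng(0)
    for _ in range(300):
        i,j=rng.choice(len(q),2,False)
        if abs(q[i,1]-q[j,1])<.05: continue
        b=(q[i,0]-q[j,0])/(q[i,1]-q[j,1]); a=q[i,0]-b*q[i,1]
        inl=abs(q[:,0]-a-b*q[:,1])<.003
        if best is None or inl.sum()>best.sum(): best=inl
    b,a=np.polyfit(q[best,1],q[best,0],1)
    th=np.arctan(-b); print(n,len(q),best.sum(),'theta',th,'x at hinge',a+b*HL[1])
    D=L2D(Q,th)
    # handle pts
    h=(c['depth']>0)&(D[...,0]<-.045)&(D[...,0]>-.12)&(D[...,1]>.03)&(D[...,1]<.2)&(D[...,2]>.1)&(D[...,2]<.2)
    print('handle n',h.sum()); hd=D[h]
    for lo in np.arange(-.12,-.04,.01):
        s=hd[(hd[:,0]>=lo)&(hd[:,0]<lo+.01)]
        if len(s): print(round(lo,3),len(s),np.round(np.median(s,0),4))
    # rail points
    r=(c['depth']>0)&(abs(D[...,0]+.042)<.006)&(D[...,2]>.10)&(D[...,2]<.143)&(D[...,1]>0)
    y=D[r][:,1]; print('rail hist',[(round(e,3),k) for k,e in zip(*np.histogram(y,np.arange(.05,.26,.006)))])
    P=L2D(Q,th); np.save(n+'D.npy',P)
E
```

```text
scene 1269 1192 theta 0.24526880371889886 x at hinge -0.057226421158131605
handle n 117
-0.12 32 [-0.1159  0.101   0.1537]
-0.11 14 [-0.1033  0.1026  0.1539]
-0.1 10 [-0.0944  0.1033  0.1537]
-0.09 15 [-0.0857  0.1033  0.153 ]
-0.08 14 [-0.0741  0.1031  0.1531]
-0.07 12 [-0.0657  0.1022  0.154 ]
-0.06 13 [-0.0552  0.1034  0.1537]
-0.05 7 [-0.0458  0.1012  0.1523]
rail hist [(np.float64(0.05), np.int64(0)), (np.float64(0.056), np.int64(0)), (np.float64(0.062), np.int64(0)), (np.float64(0.068), np.int64(0)), (np.float64(0.074), np.int64(2)), (np.float64(0.08), np.int64(4)), (np.float64(0.086), np.int64(10)), (np.float64(0.092), np.int64(12)), (np.float64(0.098), np.int64(9)), (np.float64(0.104), np.int64(2)), (np.float64(0.11), np.int64(1)), (np.float64(0.116), np.int64(8)), (np.float64(0.122), np.int64(11)), (np.float64(0.128), np.int64(11)), (np.float64(0.134), np.int64(14)), (np.float64(0.14), np.int64(11)), (np.float64(0.146), np.int64(7)), (np.float64(0.152), np.int64(0)), (np.float64(0.158), np.int64(0)), (np.float64(0.164), np.int64(0)), (np.float64(0.17), np.int64(8)), (np.floa
[... 1262 characters left out ...]
4(0.128), np.int64(8)), (np.float64(0.134), np.int64(7)), (np.float64(0.14), np.int64(7)), (np.float64(0.146), np.int64(10)), (np.float64(0.152), np.int64(1)), (np.float64(0.158), np.int64(0)), (np.float64(0.164), np.int64(0)), (np.float64(0.17), np.int64(0)), (np.float64(0.176), np.int64(9)), (np.float64(0.182), np.int64(7)), (np.float64(0.188), np.int64(10)), (np.float64(0.194), np.int64(7)), (np.float64(0.2), np.int64(9)), (np.float64(0.206), np.int64(8)), (np.float64(0.212), np.int64(9)), (np.float64(0.218), np.int64(8)), (np.float64(0.224), np.int64(0)), (np.float64(0.23), np.int64(0)), (np.float64(0.236), np.int64(0)), (np.float64(0.242), np.int64(0)), (np.float64(0.248), np.int64(0))]
```

```bash
cat >> h.py <<'E'
def pose(yd,turn,a,lean,flip=1,r=.070):
    """TCP pose to pinch handle: travel-coordinate y in door frame, handle turn, door angle"""
    g=np.array([-.022-r*np.cos(turn),yd,.150-r*np.sin(turn)])
    z=np.array([np.sin(lean),0,-np.cos(lean)]); y=np.array([0,1.,0])*flip; x=np.cross(y,z)
    R=RL@Rz(a)@np.c_[x,y,z]
    p=D2W(g,a)+R[:,2]*env.grip_point_offset
    return p,R
E
python3 - <<'E'
from h import *
import pickle
d=pickle.load(open('c0.pkl','rb'))
for px in [(193,145),(195,185),(206,175)]: print('mallet',world(d['scene'],px))
for px in [(290,285),(318,280),(260,280)]: print('pliers',world(d['scene'],px))
print(env.grip_point_offset,OL)
for flip in (1,-1):
  for lean in (35,42,45):
    L=np.radians(lean)
    for (y,t,a,b) in [(.105,0,.249,.1),(.105,0,.249,0),(.105,0,0,0),(.162,0,0,0),(.162,1.1,0,0),(.162,1.1,0,.08)]:
        p,R=pose(y,t,a,L,flip); p=p-R[:,2]*b
        q=env.ik(p,R); print(flip,lean,y,t,a,b,np.round(p,3),None if q is None else np.round(q,2))
E
```

```text
mallet [[0.54624586 0.14411462 0.24299776]]
mallet [[0.53803655 0.14741309 0.0937001 ]]
mallet [[0.69590868 0.25289343 0.00727876]]
pliers [[ 0.43872682 -0.29787906  0.00055126]]
pliers [[ 0.4915363  -0.3551094   0.01151858]]
pliers [[ 0.39998876 -0.22354133  0.00588653]]
0.0187 [ 0.64409687 -0.24025221  0.        ]
1 35 0.105 0 0.249 0.1 [ 0.419 -0.303  0.217] [-0.6   0.07 -0.36 -0.6  -0.76 -0.47]
1 35 0.105 0 0.249 0 [ 0.475 -0.295  0.135] [-0.53  0.24 -0.36 -0.7  -0.59 -0.38]
1 35 0.105 0 0 0 [ 0.501 -0.275  0.135] [-0.31  0.2  -0.51 -0.43 -0.27 -0.99]
1 35 0.162 0 0 0 [ 0.507 -0.218  0.135] None
1 35 0.162 1.1 0 0 [ 0.545 -0.222  0.072] None
1 35 0.162 1.1 0 0.08 [ 0.5   -0.217  0.138] None
1 42 0.105 0 0.249 0.1 [ 0.411 -0.305  0.21 ] [-0.73  0.08 -0.36 -0.81 -0.78 -0.21]
1 42 0.105 0 0.249 0 [ 0.477 -0.295  0.136] [-0.64  0.25 -0.35 -0.94 -0.63 -0.1 ]
1 42 0.105 0 0 0 [ 0.503 -0.275  0.136] [-0.41  0.2  -0.46 -0.8  -0.28 -0.56]
1 42 0.162 0 0 0 [ 0.509 -0.218  0.136] None
1 42 0.162 1.1 0 0 [ 0.547 -0.223  0.074] [-0.33  0.33 -0.44 -1.07 -0.17 -0.34]
1 42 0.162 1.1 0 0.08 [ 0.4
[... 1049 characters left out ...]
-0.94 -0.63  3.04]
-1 42 0.105 0 0 0 [ 0.503 -0.275  0.136] [-0.41  0.2  -0.46 -0.8  -0.28  2.58]
-1 42 0.162 0 0 0 [ 0.509 -0.218  0.136] None
-1 42 0.162 1.1 0 0 [ 0.547 -0.223  0.074] [-0.33  0.33 -0.44 -1.07 -0.17  2.8 ]
-1 42 0.162 1.1 0 0.08 [ 0.494 -0.217  0.133] None
-1 45 0.105 0 0.249 0.1 [ 0.408 -0.305  0.207] [-0.79  0.09 -0.37 -0.9  -0.81  3.05]
-1 45 0.105 0 0.249 0 [ 0.478 -0.295  0.137] None
-1 45 0.105 0 0 0 [ 0.504 -0.275  0.137] [-0.49  0.21 -0.44 -0.99 -0.32  2.81]
-1 45 0.162 0 0 0 [ 0.51  -0.219  0.137] [-0.3   0.16 -0.52 -0.9  -0.17  2.6 ]
-1 45 0.162 1.1 0 0 [ 0.548 -0.223  0.074] None
-1 45 0.162 1.1 0 0.08 [ 0.492 -0.217  0.131] [-0.35  0.15 -0.54 -0.99 -0.2   2.72]
```

```bash
cat >> h.py <<'E'
def pose2(yd,turn,a,lean,yaw=0.,r=.070,back=0.):
    p,R=pose(yd,turn,a,lean,1,r)
    g=p-R[:,2]*env.grip_point_offset
    R=Rz(yaw)@R
    return g+R[:,2]*(env.grip_point_offset-back),R
E
python3 - <<'E'
from h import *
W=[(.105,0,.249,.1),(.105,0,.249,0),(.105,0,.1,0),(.105,0,0,0),(.135,0,0,0),(.162,0,0,0),(.170,0,0,0),(.162,.5,0,0),(.162,1.1,0,0),(.162,1.1,0,.08)]
for yaw in (-20,-10,0,10,20):
  for lean in (25,30,35,40,45,50,55,60):
    o=[]
    for (y,t,a,b) in W:
        p,R=pose2(y,t,a,np.radians(lean),np.radians(yaw),back=b)
        q=env.ik(p,R); o.append('  -  ' if q is None else '%5.2f'%q[4])
    print(yaw,lean,' '.join(o))
E
```

```text
-20 25 -0.60 -0.38 -0.26 -0.19   -     -     -     -     -   -0.21
-20 30 -0.49 -0.28   -     -     -     -     -     -     -     -  
-20 35 -0.38 -0.21   -     -     -     -     -     -     -     -  
-20 40 -0.30 -0.20   -     -     -     -     -     -     -     -  
-20 45 -0.30 -0.26   -     -     -     -     -     -     -     -  
-20 50 -0.38 -0.36   -     -     -     -     -   -0.29 -0.43 -0.17
-20 55 -0.51 -0.49 -0.34 -0.31 -0.33 -0.37 -0.38 -0.54 -0.64 -0.50
-20 60 -0.66 -0.63 -0.54 -0.54 -0.57 -0.60 -0.62 -0.76 -0.85 -0.78
-10 25 -0.70 -0.49 -0.37 -0.30 -0.25 -0.21 -0.20   -     -   -0.25
-10 30 -0.63 -0.44 -0.27   -     -     -     -     -     -     -  
-10 35 -0.58 -0.42 -0.20   -     -     -     -     -     -     -  
-10 40 -0.57 -0.43 -0.19   -     -     -     -     -     -     -  
-10 45 -0.59 -0.48 -0.25   -     -     -     -     -     -     -  
-10 50 -0.66 -0.55 -0.35 -0.19   -     -     -   -0.24 -0.33   -  
-10 55 -0.74 -0.64 -0.47 -0.37 -0.35 -0.34 -0.34 -0.47 -0.55 -0.44
-10 60 -0.85 -0.75 -0.62 -0.55 -0.55 -0.55 -0.55 -0.68 -0.75 -0.68
0 25 -0.81 -0.61 -0.49 -0.41
[... 847 characters left out ...]
0.59 -0.54 -0.49 -0.48 -0.51 -0.51 -0.54
10 55 -1.09 -0.94 -0.78 -0.67 -0.63 -0.60 -0.59 -0.62 -0.62 -0.66
10 60 -1.16 -1.01 -0.87 -0.77 -0.74 -0.71 -0.71 -0.75 -0.75 -0.79
20 25 -1.03 -0.82 -0.71 -0.64 -0.60 -0.56 -0.55 -0.50 -0.47 -0.60
20 30 -1.03 -0.84 -0.71 -0.62 -0.58 -0.54 -0.52 -0.49 -0.45 -0.57
20 35 -1.06 -0.87 -0.73 -0.63 -0.58 -0.53 -0.52 -0.49 -0.46 -0.56
20 40 -1.09 -0.91 -0.76 -0.65 -0.60 -0.55 -0.54 -0.53 -0.50 -0.59
20 45 -1.13 -0.96 -0.80 -0.69 -0.65 -0.60 -0.59 -0.58 -0.56 -0.64
20 50 -1.18 -1.01 -0.86 -0.75 -0.71 -0.67 -0.65 -0.66 -0.64 -0.71
20 55 -1.24 -1.08 -0.93 -0.82 -0.78 -0.75 -0.74 -0.75 -0.73 -0.80
20 60 -1.30 -1.14 -1.00 -0.90 -0.87 -0.84 -0.83 -0.85 -0.83 -0.90
```

```bash
cat >> h.py <<'E'
LEAN=np.radians(46); YW=np.radians(6)
def st(tag=''):
    s=env.sense(); print(tag,'t%.2f'%s['clock'],'p',np.round(s['ee_pos'],4),'F',np.round(s['ft_force'],1),'w%.3f'%s['gripper_width'],'D',np.round(L2D(toL(s['ee_pos']-s['tcp_rot'][:,2]*env.grip_point_offset),0),4)); return s
E
python3 - <<'E'
from h import *
p0,R0=pose2(.105,0,.249,LEAN,YW,back=.12)
env.servo_line(env.sense()['ee_pos']+np.array([-.05,0,.15]),v=.25); st('up')
env.reach(p0+np.array([-.03,0,.06]),R0); st('pre')
env.servo_line(p0,v=.2); st('app')
cam('wrist','w1.png');cam('scene','s1.png')
c=cam('side','d1.png')
E
```

```text
up t0.93 p [5.74e-01 2.00e-04 3.70e-01] F [-0.4 -0.3 -0.3] w1.002 D [-0.0388  0.3864  0.3887]
pre t2.42 p [ 0.3647 -0.3145  0.2802] F [-0.  -1.   0.5] w1.001 D [-0.2253  0.0461  0.2932]
app t2.90 p [ 0.3947 -0.3144  0.2204] F [ 0.1 -0.1 -0.3] w0.999 D [-0.1955  0.0494  0.2334]
```

```bash
sleep 1
```

```text
(no output)
```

View pics/w1.png

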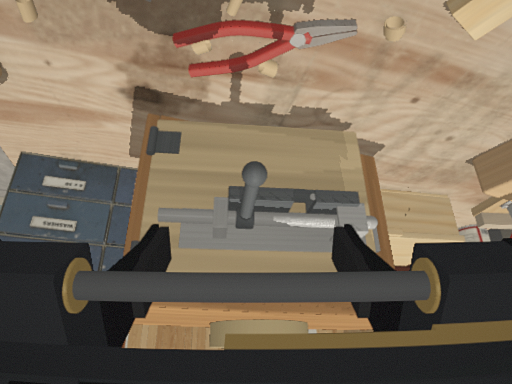

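View pics/s1.png

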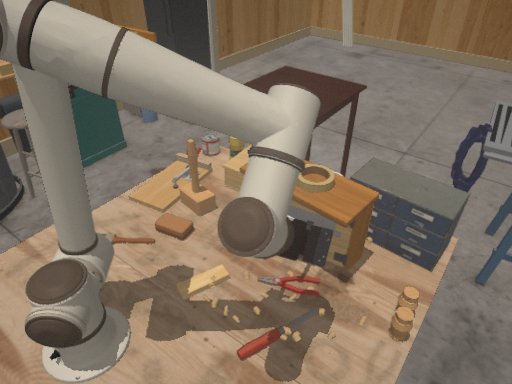

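The wrist picture (upside down) shows the ball at (254,174), the bar midway between the fingers, and the rail gap at about u=293–306, v=200. I'll measure the notch from this view.

Run:
```python
from h import *
import pickle
c=cam('wrist'); pickle.dump(dict(c),open('c1.pkl','wb'))
D=L2D(toL(cloud(c)),.249)
f=c['pixels'][150:270,130:400]; cv2.imwrite('pics/w1z.png',cv2.resize(f,None,fx=2.9,fy=2.9,interpolation=cv2.INTER_CUBIC)[:,:,::-1])
for v in range(190,214,3):
    print(v,[(u,)+tuple((1000*D[v,u]).round().astype(int)) for u in range(286,314,3)])
for px in [(254,174),(252,190),(250,200)]: print(px,D[px[1],px[0]].round(4))
```

```text
190 [(286, np.int64(-40), np.int64(145), np.int64(128)), (289, np.int64(-41), np.int64(148), np.int64(128)), (292, np.int64(-41), np.int64(151), np.int64(128)), (295, np.int64(-4), np.int64(164), np.int64(109)), (298, np.int64(-4), np.int64(167), np.int64(109)), (301, np.int64(-4), np.int64(170), np.int64(109)), (304, np.int64(-3), np.int64(174), np.int64(109)), (307, np.int64(-4), np.int64(177), np.int64(109)), (310, np.int64(-3), np.int64(181), np.int64(108)), (313, np.int64(-3), np.int64(185), np.int64(108))]
193 [(286, np.int64(-41), np.int64(145), np.int64(132)), (289, np.int64(-40), np.int64(148), np.int64(131)), (292, np.int64(-42), np.int64(151), np.int64(132)), (295, np.int64(-2), np.int64(164), np.int64(112)), (298, np.int64(-3), np.int64(167), np.int64(113)), (301, np.int64(-4), np.int64(170), np.int64(113)), (304, np.int64(-2), np.int64(174), np.int64(112)), (307, np.int64(-4), np.int64(177), np.int64(112)), (310, np.int64(-3), np.int64(181), np.int64(112)), (313, np.int64(-7), np.int64(183), np.int64(114))]
196 [(286, np.int64(-40), np.int64(145), np.int64(135)), (289, n
[... 2439 characters left out ...]
(175), np.int64(136)), (313, np.int64(-24), np.int64(176), np.int64(139))]
211 [(286, np.int64(-26), np.int64(147), np.int64(145)), (289, np.int64(0), np.int64(156), np.int64(134)), (292, np.int64(-2), np.int64(159), np.int64(134)), (295, np.int64(-2), np.int64(162), np.int64(134)), (298, np.int64(-1), np.int64(166), np.int64(134)), (301, np.int64(0), np.int64(170), np.int64(133)), (304, np.int64(1), np.int64(174), np.int64(132)), (307, np.int64(-5), np.int64(175), np.int64(135)), (310, np.int64(-15), np.int64(175), np.int64(139)), (313, np.int64(-16), np.int64(178), np.int64(139))]
(254, 174) [-0.1168  0.1042  0.1543]
(252, 190) [-0.0921  0.1054  0.1555]
(250, 200) [-0.0727  0.1057  0.1557]
```

```bash
sleep 1
```

```text
(no output)
```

View pics/w1z.png

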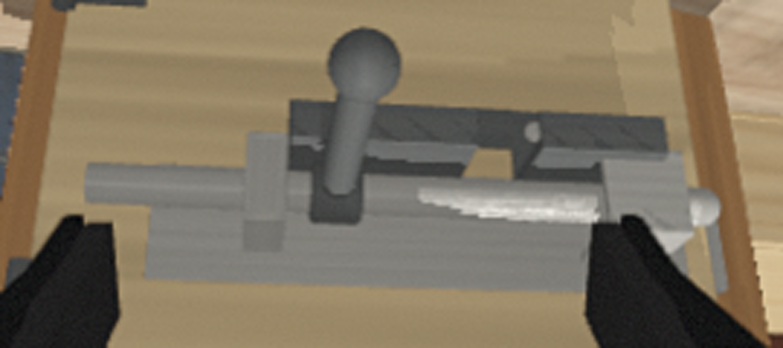

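Run:
```python
from h import *
p,R=pose2(.105,0,.249,LEAN,YW)
env.servo_line(p,R,v=.12); st('at')
env.grasp(); st('grip')
cam('wrist','w2.png')
```

```text
at t4.25 p [ 0.4778 -0.2941  0.1376] F [ 0.3 -1.   0. ] w1.004 D [-0.1151  0.0787  0.1505]
grip t5.51 p [ 0.4766 -0.2952  0.1359] F [-3.1 -3.6 -2.3] w0.141 D [-0.1161  0.0775  0.1489]
```

```bash
sleep 1
```

```text
(no output)
```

View pics/w2.png

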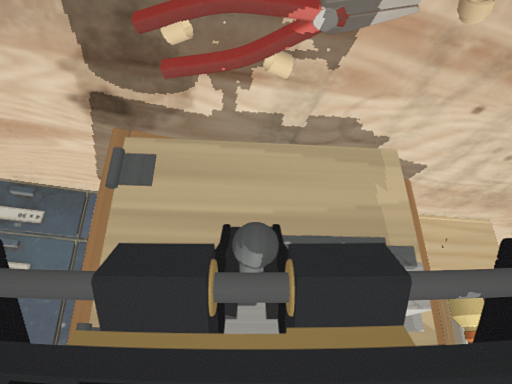

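The bar is gripped: the opening is 12.3 mm and the ball sits at (254,245) between the fingers. Now I'll close the door along its arc.

Run:
```python
from h import *
for a in [.19,.13,.08,.04,.015,0.]:
    p,R=pose2(.105,0,a,LEAN,YW)
    env.servo_line(p,R,v=.08); s=st('a%.3f'%a)
    if np.linalg.norm(s['ft_force'])>25: break
env.hold(.2); st('hold')
cam('wrist','w3.png'); c=cam('scene'); 
cv2.imwrite('pics/s3.png',cv2.resize(c['pixels'][160:300,220:400],None,fx=4,fy=4,interpolation=cv2.INTER_CUBIC)[:,:,::-1])
Q=toL(cloud(c)); m=(c['depth']>0)&(Q[...,2]>.03)&(Q[...,2]<.12)&(Q[...,1]>-.14)&(Q[...,1]<.09)&(abs(Q[...,0]+.065)<.02)
q=Q[m]; print(m.sum(),np.polyfit(q[:,1],q[:,0],1))
```

```text
a0.190 t5.81 p [ 0.4822 -0.2884  0.1357] F [-4.9 -2.6 -3.9] w0.136 D [-0.1115  0.0856  0.1488]
a0.130 t6.06 p [ 0.4886 -0.2828  0.1359] F [-4.5 -1.5 -4.6] w0.141 D [-0.106   0.0926  0.1489]
a0.080 t6.31 p [ 0.4941 -0.2788  0.1359] F [-5.4  0.1 -4.5] w0.135 D [-0.1011  0.0978  0.1489]
a0.040 t6.56 p [ 0.4985 -0.2758  0.136 ] F [-5.8 -0.6 -4.1] w0.139 D [-0.0971  0.1018  0.149 ]
a0.015 t6.81 p [ 0.5013 -0.2741  0.1359] F [-6.2  0.3 -5.6] w0.132 D [-0.0946  0.1041  0.1489]
a0.000 t7.06 p [ 0.5029 -0.2731  0.1358] F [-6.6  0.2 -5.3] w0.135 D [-0.0931  0.1055  0.1489]
hold t7.26 p [ 0.5029 -0.2732  0.1358] F [-5.7  1.1 -4.5] w0.134 D [-0.0931  0.1054  0.1488]
468 [-0.02882851 -0.06067612]
```

```bash
sleep 1
```

```text
(no output)
```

View pics/s3.png

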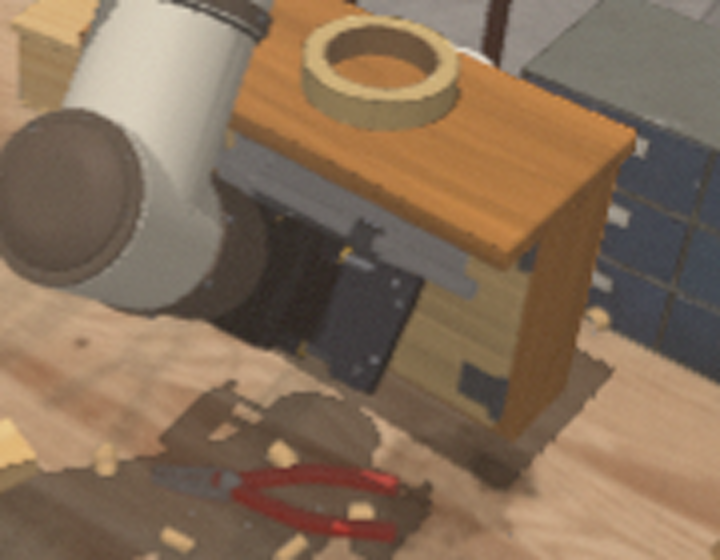

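View pics/w3.png

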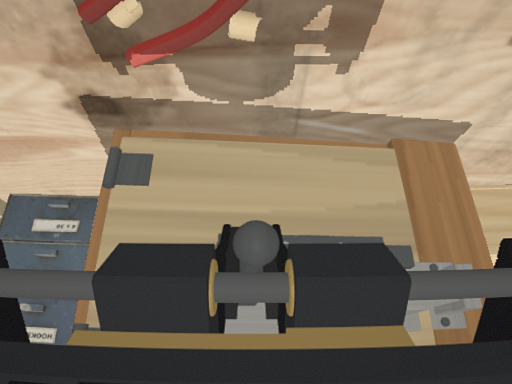

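The door is nearly shut, with no stop felt yet. I'll push on until the force shows it.

Run:
```python
from h import *
for k in range(8):
    p,R=pose2(.105,0,0,LEAN,YW)
    env.servo_line(p+LX*.0015*(k+1),R,v=.02); env.hold(.05); s=st(k)
    if s['ft_force']@LX<-16: break
c=cam('scene'); 
Q=toL(cloud(c)); m=(c['depth']>0)&(Q[...,2]>.03)&(Q[...,2]<.12)&(Q[...,1]>-.14)&(Q[...,1]<.09)&(abs(Q[...,0]+.06)<.015)
q=Q[m]; print(m.sum(),np.polyfit(q[:,1],q[:,0],1))
c=cam('wrist','w4.png'); Q=toL(cloud(c))
for y0,y1 in [(-.14,-.08),(-.08,-.02),(-.02,.03),(.03,.09),(.105,.165)]:
    m=(Q[...,2]>.03)&(Q[...,2]<.09)&(Q[...,1]>y0)&(Q[...,1]<y1)&(abs(Q[...,0]+.057)<.02); print(y0,m.sum(),np.median(Q[m][:,0]))
```

```text
0 t7.66 p [ 0.5039 -0.2725  0.1354] F [-7.2  2.6 -5.1] w0.137 D [-0.0922  0.1062  0.1484]
1 t7.96 p [ 0.505  -0.2721  0.1351] F [-9.1  3.1 -3.8] w0.137 D [-0.0911  0.1067  0.1482]
2 t8.26 p [ 0.506  -0.2719  0.1349] F [-10.7   3.7  -3.6] w0.142 D [-0.0902  0.1069  0.148 ]
3 t8.56 p [ 0.5061 -0.272   0.1342] F [-15.3   3.   -1.4] w0.142 D [-0.09    0.1069  0.1473]
4 t8.86 p [ 0.5064 -0.2719  0.1334] F [-19.1   3.3  -1.1] w0.136 D [-0.0896  0.107   0.1465]
463 [-0.00697434 -0.05698919]
-0.14 4817 -0.0554508526882417
-0.08 4542 -0.05559645565460029
-0.02 3587 -0.05579985601914479
0.03 3973 -0.056051234522821285
0.105 3436 -0.05643866355711924
```

The door is shut and sits flush with the post. Next I'll slide the bolt.

Run:
```python
from h import *
for y in [.112,.118,.124,.130,.138,.146,.154,.159,.1625]:
    p,R=pose2(y,0,0,LEAN,YW)
    env.servo_line(p+LX*.0045,R,v=.06); s=st(y)
    if abs(s['ft_force']@LY)>25: print('blocked');break
env.hold(.1); st('h')
cam('wrist','w5.png'); c=cam('side'); cv2.imwrite('pics/d5.png',c['pixels'][:,:,::-1])
```

```text
0.112 t9.23 p [ 0.5068 -0.2664  0.1352] F [-10.3   0.1  -4.6] w0.139 D [-0.09    0.1126  0.1482]
0.118 t9.48 p [ 0.5074 -0.2604  0.135 ] F [-10.5  -0.7  -3.5] w0.143 D [-0.09    0.1186  0.1481]
0.124 t9.73 p [ 0.5081 -0.2544  0.135 ] F [-10.5   1.   -4.1] w0.144 D [-0.09    0.1247  0.148 ]
0.13 t9.98 p [ 0.5087 -0.2483  0.1349] F [-10.1   0.3  -4.1] w0.139 D [-0.09    0.1307  0.148 ]
0.138 t10.27 p [ 0.5095 -0.2402  0.1349] F [-10.6  -0.4  -4.1] w0.136 D [-0.0901  0.1389  0.1479]
0.146 t10.55 p [ 0.5104 -0.2322  0.1349] F [-9.8  0.6 -4.8] w0.139 D [-0.0901  0.147   0.1479]
0.154 t10.83 p [ 0.5113 -0.2241  0.1349] F [-11.    0.1  -3. ] w0.139 D [-0.0901  0.1551  0.1479]
0.159 t11.08 p [ 0.5118 -0.2194  0.1348] F [-9.9  0.6 -4. ] w0.141 D [-0.0901  0.1599  0.1479]
0.1625 t11.33 p [ 0.5121 -0.216   0.1348] F [-10.7   0.4  -3. ] w0.143 D [-0.0901  0.1632  0.1479]
h t11.43 p [ 0.5121 -0.216   0.1348] F [-10.8  -0.5  -4.5] w0.139 D [-0.0902  0.1632  0.1479]
```

```bash
sleep 1
```

```text
(no output)
```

View pics/w5.png

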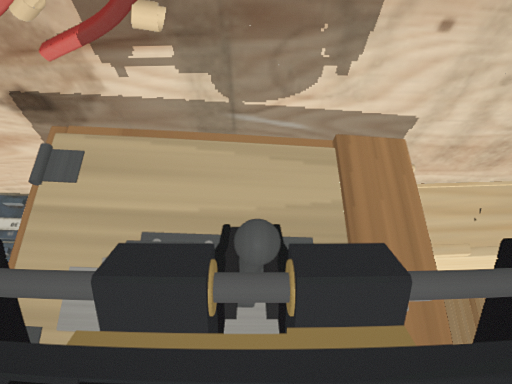

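```bash
cat > turn.py <<'E'
from h import *
import sys
y=float(sys.argv[1]); t0=float(sys.argv[2]); t1=float(sys.argv[3])
for t in np.arange(t0,t1+.001,.08):
    p,R=pose2(y,t,0,LEAN,YW)
    env.servo_line(p+LX*.003,R,v=.06); s=st('%.2f'%t)
    d=L2D(toL(s['ee_pos']-s['tcp_rot'][:,2]*env.grip_point_offset),0)
    print('   angle %.3f r %.4f'%(np.arctan2(.150-d[2],-(d[0]-.003)-.022),np.hypot(.15-d[2],d[0]-.003+.022)))
    f=s['ft_force']
    if f[2]>14 or np.linalg.norm(f)>28: print('STOP');break
E
python3 turn.py .1625 .08 .48
```

```text
0.08 t11.78 p [ 0.5124 -0.2161  0.1309] F [-9.3  1.  -0.8] w0.139 D [-0.0899  0.1632  0.1439]
   angle 0.086 r 0.0712
0.16 t12.03 p [ 0.5133 -0.2162  0.1255] F [-8.7  0.7 -2.2] w0.136 D [-0.089   0.1632  0.1385]
   angle 0.163 r 0.0709
0.24 t12.28 p [ 0.5148 -0.2163  0.1202] F [-7.2  1.4 -1. ] w0.134 D [-0.0875  0.1632  0.1332]
   angle 0.241 r 0.0706
0.32 t12.53 p [ 0.5166 -0.2165  0.1149] F [-7.4  1.4 -1. ] w0.129 D [-0.0856  0.1632  0.1279]
   angle 0.320 r 0.0702
0.40 t12.78 p [ 0.519  -0.2167  0.1099] F [-6.5  1.5 -2. ] w0.131 D [-0.0833  0.1633  0.1229]
   angle 0.399 r 0.0698
0.48 t13.03 p [ 0.5216 -0.217   0.105 ] F [-5.6  1.9 -1.4] w0.132 D [-0.0807  0.1633  0.118 ]
   angle 0.479 r 0.0695
```

It has gone past 0.24 with no resistance, so the handle is in the notch. I'll continue to the stop.

```bash
python3 turn.py .1625 .56 1.16; python3 -c "
from h import *
st(); cam('wrist','w6.png')"
```

```text
0.56 t13.28 p [ 0.5247 -0.2174  0.1004] F [-3.5  2.7 -1.5] w0.132 D [-0.0776  0.1632  0.1134]
   angle 0.559 r 0.0691
0.64 t13.53 p [ 0.5279 -0.2183  0.096 ] F [-2.2  2.3 -1.9] w0.128 D [-0.0743  0.1628  0.1089]
   angle 0.639 r 0.0689
0.72 t13.78 p [ 0.5312 -0.219   0.0916] F [-1.6  2.5 -0.6] w0.130 D [-0.0709  0.1624  0.1045]
   angle 0.719 r 0.0690
0.80 t14.03 p [ 0.5349 -0.2196  0.0873] F [-2.1  1.3  0.3] w0.130 D [-0.0672  0.1623  0.1003]
   angle 0.800 r 0.0692
0.88 t14.28 p [ 0.5389 -0.2201  0.0834] F [0.1 1.5 0.8] w0.125 D [-0.0631  0.1622  0.0964]
   angle 0.883 r 0.0695
0.96 t14.53 p [ 0.5434 -0.2206  0.0797] F [-0.7  1.1  1. ] w0.131 D [-0.0586  0.1621  0.0927]
   angle 0.966 r 0.0696
1.04 t14.78 p [ 0.5481 -0.2211  0.0767] F [-0.4  0.4  1.3] w0.127 D [-0.0539  0.1622  0.0896]
   angle 1.046 r 0.0697
1.12 t15.03 p [ 0.5525 -0.2212  0.0751] F [-6.8  2.3 10.2] w0.130 D [-0.0495  0.1626  0.088 ]
   angle 1.113 r 0.0691
 t15.03 p [ 0.5525 -0.2212  0.0751] F [-6.8  2.3 10.2] w0.130 D [-0.0495  0.1626  0.088 ]
```

```bash
sleep 1
```

```text
(no output)
```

View pics/w6.png

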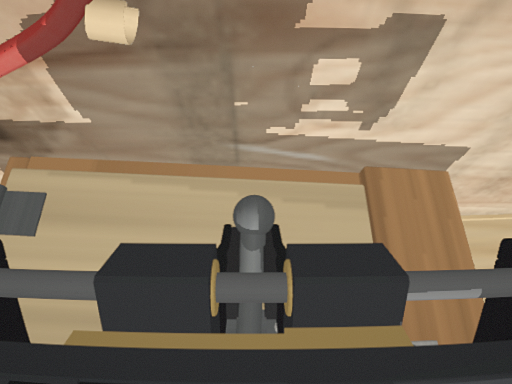

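The stop was felt at 1.11 rad with about 10 N, and the ball is at (254,215), pointing down. I'll release and retreat along the tool axis.

Run:
```python
from h import *
env.ungrasp(); s=st('open')
R=s['tcp_rot']
env.servo_line(s['ee_pos']-R[:,2]*.13,v=.12); s=st('back')
env.hold(.2); st()
c=cam('wrist','w7.png'); cam('scene','s7.png')
D=L2D(toL(cloud(c)),0)
m=(c['depth']>0)&(D[...,0]<-.02)&(D[...,0]>-.13)&(D[...,1]>.14)&(D[...,1]<.185)&(D[...,2]<.125)&(D[...,2]>.04)
d=D[m]
for z in np.arange(.05,.125,.012):
    k=d[(d[:,2]>=z)&(d[:,2]<z+.012)]
    if len(k): print(len(k),np.median(k,0).round(4))
for y0,y1 in [(-.0+.02,.07),(.07,.13),(.19,.24),(.265,.32)]:
    m=(D[...,2]>.02)&(D[...,2]<.09)&(D[...,1]>y0)&(D[...,1]<y1)&(abs(D[...,0])<.02); print(y0,m.sum(),np.median(D[m][:,0]))
```

```text
open t16.48 p [ 0.5525 -0.2213  0.074 ] F [ 0.1 -0.2 -1.2] w0.997 D [-0.0495  0.1625  0.087 ]
back t17.71 p [ 0.4591 -0.2208  0.164 ] F [ 0.2 -0.1 -0.5] w1.001 D [-0.1424  0.1527  0.1769]
 t17.91 p [ 0.4591 -0.2209  0.1637] F [-0.9  0.7 -0. ] w0.997 D [-0.1424  0.1527  0.1767]
217 [-0.0698  0.1622  0.0702]
327 [-0.0637  0.1627  0.0786]
235 [-0.0557  0.1628  0.0919]
236 [-0.0497  0.1629  0.104 ]
233 [-0.0438  0.1628  0.1164]
70 [-0.04    0.1626  0.124 ]
0.02 3109 0.0016027326073972392
0.07 3663 0.0014343626667969595
0.19 2812 0.0009900922669770704
0.265 2811 0.0005978442115787963
```

```bash
sleep 1
```

```text
(no output)
```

View pics/w7.png

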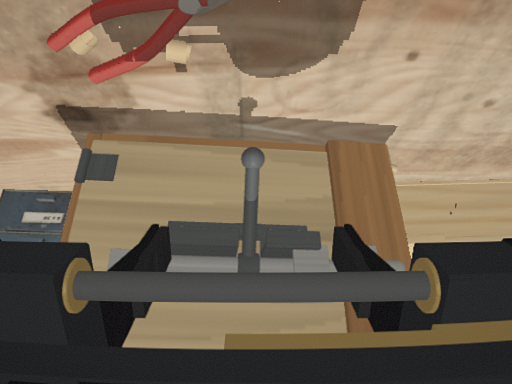

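View pics/s7.png

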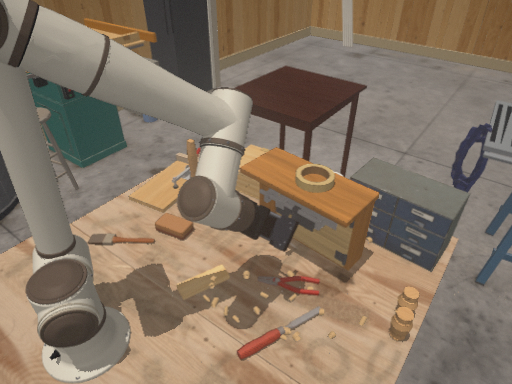

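The bar slopes down at about 1.1 rad through the gap, the door is flush with the post, and the gripper is clear. Handing in.

```bash
python3 -c "
from h import *
env.job_done(); st()"
```

```text
the job is handed in; nothing more can be done
the job is handed in; nothing more can be done
```

The door is shut, the bolt is across in the keeper, and the handle is turned all the way down in the notch. I handed the job in at about 18 s of the 42 s allowed; it reports no verdict.

**What I did:** I pinched the handle with the tool leaned back 46° and swung the door shut along its arc until the stop was felt at about 19 N. I then slid the bolt to the gap seen in the wrist picture, which was at a travel of about 0.057 m. The handle went down there at the first try, with no resistance at the rail, to its stop at about 1.11 rad. After that I opened the gripper and backed off 130 mm.

**Last checks:**
- **Door:** its face was level with the post to about 1 mm, which I read as a door angle below about 0.005 rad.
- **Bolt:** the handle stood at door y ≈ 0.163, a travel of about 0.057 m.
- **Handle:** the bar sloped down at about 1.1 rad through the gap.
- **Contact:** the wrist force was about zero with the gripper clear.
- **Loose things:** the pliers, tape roll and sanding block looked unmoved in the last picture, judged by eye only. The mallet was partly hidden behind the arm; the arm never went near it after the start.

**What disagreed:**
- The first closing move, worked out from the measured locker position, stopped about 0.03 rad short of shut, so I finished it by feel.
- Little sideways force showed while the bolt slid, less than its 2.5 N friction would suggest. The pictures confirmed that it moved.

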